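Clamp a ski for carving: screw the slack hold-down home and prove the other

ROBOT

A 7-joint arm with a two-finger parallel gripper is mounted at the origin on the work surface. World frame = base frame: x ahead of the robot, y to its left, z up, the work surface at z = 0. Lengths are in m, angles in rad, forces in N, time in s.
With the tool pointing down it reaches from about 0.4 to 0.85 m from the base axis. Payload 10.4 kg.
Tool frame: the origin (TCP) lies between the finger pads; the fingertips stand ahead of it and the grasp point (between the pads) lies 5 mm behind it (manip.tip_extent is the z of the fingertips in the tool frame, in m); z points along the fingers, y is the line along which they close (so a half turn about z gives the same grasp; the last joint's range is limited). The gripper opens to 85 mm and grips with 20 to 120 N. Pads are 22 mm wide; open, the fingers measure 114 mm over their backs; the gripper's body (76 mm by 85 mm) begins 54 mm behind the grasp point. The pads swing forward as they close: fully open they stand 13 mm farther back than shut.
Start: joints at [-1.19, 0.332, -0.065, 1.46, 0.022, 1.35, -0.088], TCP at [0.246, 0.575, 0.245] pointing down, gripper open.
Joint ranges: [-2.6, 2.6], [-0.5, 2.12], [-1.47, 1.34], [0.16, 2.42], [-1.27, 4.41], [0.06, 2.06], [-2.6, 2.6]. Speed limits (rad/s): [2.22, 2.22, 2.79, 2.79, 3.14, 3.14, 3.14].

INTERFACE

Orientations are given as a unit quaternion [x, y, z, w].
In Python, from workcell import status, viewer, manip gives the robot as it stands.
- The arm moves only by the tool play_rows, never from a script. Its argument "plan" is one flat list of numbers, 7 for each row, row after row: the turn, a rotation vector about the tool's x, y, z in degrees, then the shift along the tool's x, y, z in m, then the opening, from 0 (shut) to 1 (fully open). In form: [ax, ay, az, dx, dy, dz, grip, ax, ay, az, dx, dy, dz, grip, ...]. A call has 1 to 20 rows; each row is the pose to reach, as a shift and turn from the pose commanded when the call began, along the tool's axes at that moment; what a row does not reach only later rows make up. A row lasts 1/8 s, in which the tool goes at most 62.5 mm and 10.7 degrees, less where a joint would pass 70% of its speed; a pose out of reach is approached as far as the arm can. A call with a gripper value outside its range is refused whole. The fingers move at their own pace and stop on an object; "squeeze" is the grip in N (left out, the last holds). Time passes only in rows, so rows that repeat a pose let the fingers close. It gives the time, the measured TCP pose, the force, the opening and the grip force at its end, in the units of the state.
- status.get_obs(): the state, without advancing time (a new reading comes with each control period).
- viewer.camera(name): name is "scene" or "top" or "wrist"; returns the picture (420x560x3 uint8, red, green, blue); there is no depth.
- viewer.camera_model(name): a dict with "fx", "fy", "cx", "cy" (pixels), "R" (3x3) and "t" (3): a world point X has camera coordinates R X + t. Camera axes: x right, y down, z forward; pixel columns grow to the right and rows downward; lengths in m; the calibration is good to about 2 mm. A picture is of the moment at which its call begins: read the wrist's pose just before it. camera_model takes no time and is no camera call; for the wrist camera it gives the pose at the moment of the call.
- manip.hand_in(): hands the job in; it is judged then, once.
The state is a dict: "clock": time; "joint_pos": joint angles; "joint_velocities": joint speeds; "tau": joint torques, N m; "position": TCP position; "ee_rot": TCP orientation; "ft_force": force on the tool from outside, world axes, zero at the start; "torque": the same for the moment, N m; "grip_width": opening from 0.0 (shut) to 1.0 (fully open); "grasp_force": force on a finger pad.
Only numpy, scipy, OpenCV 4.12 (cv2) and the standard library are available. Lean on these libraries where they do the work, as an engineer would, in place of code of your own. Each camera call takes 0.05 s, during which the arm holds its last target. There are 200 camera calls.

TASK

The ski must not move under the gouge, and one of its two hold-downs was left slack. Stand the glue bottle that is in the way of a handle back upright in the free compartment of the bottle tray; then turn the slack hold-down's handle clockwise until the screw is home and give it a firm push (about 10 N near the end of the bar); then, because pulling one down can ease the other, lean on the other handle clockwise just as firmly for a second to check that it holds. Do not force either screw round, leave the tight one where it was, and leave everything else on the bench alone.

Things in the scene. Friction and masses are not known exactly. Their poses are not given: they have to be found in the camera images.
- bottle_mid (a point): Glue bottle on the bench in the way of a handle: white round body 58 mm across, shoulder from 118 to 142 mm up, black cap 32 mm across from 144 to 190 mm up (good to grip), 0.2 to 0.42 kg. This point: its axis, half-way up (95 mm above its foot); the middle of the cap is 72 mm above this point; z along its axis.
- tray: Open wooden bottle tray fixed to the bench near the robot, on the left or the right, 112 x 274 mm, 36 mm high, walls and floor 6 mm. Origin: centre of its underside; y along its length. Two dividers (36 mm high) make three compartments, each about 100 x 83 mm, with centres at y = -0.087, 0 and +0.087 m. Two are taken by the jar and the tin; the third is free.
- ringmark: Dried glue ring, 57 mm across, a mere mark on the tray's floor at the middle of the free compartment, where the bottle's foot (its axis) belongs. Origin at the ring's centre on the tray floor, 6 mm above the bench.
- jar_mid (a point): Amber jar with steel lid, 62 mm across, 98 mm high, in one compartment of the tray; leave alone. This point: its centre.
- tin_mid (a point): Plain aluminium tin, 66 mm across, 85 mm high, in one compartment of the tray; leave alone. This point: its centre.
- clamp_1: One of two identical screw hold-downs on the ski, side by side in either order. Steel column 22 mm across, 165 mm tall, stands 125 mm (+x) from the spindle, beyond the ski; arm 20 mm wide from column to spindle, top at 100 mm; collar on the column 40 mm square; upright spindle over the ski's middle with a T-bar on top. Origin: on the bench under the spindle's axis.
- hub_1 (a point): Middle of T-bar 1, on the spindle's axis, 135 mm above the bench. The bar is level, round, 12 mm thick, 160 mm long (80 mm each side, 17 mm balls at the ends; hub 30 mm across). Tightens clockwise seen from above.
- bar_1 (a point): The end of T-bar 1 that is on the robot's side, 80 mm from hub_1, at the bar's mid height; moves with the bar.
- screw_1 (a joint): Angle of screw 1 (rad), grows as it is tightened; 0: bar along the arm. It does not tell slack from tight. One screw (not told which) is slack: it turns easily (0.12 N m) for 0.7 to 1.3 rad, then stops dead, home. The other is tight, at any angle, and holds up to 1.4 N m, then slips.
- handle_1 (a joint): Springy wind-up of T-bar 1 on its screw (rad): 0 at rest, positive when pushed clockwise, 8 N m per rad, returns when let go. 10 N at 65 mm from the spindle gives 0.08; under 0.05 is no real test, over 0.17 is forcing.
- clamp_2: One of two identical screw hold-downs on the ski, side by side in either order. Steel column 22 mm across, 165 mm tall, stands 125 mm (+x) from the spindle, beyond the ski; arm 20 mm wide from column to spindle, top at 100 mm; collar on the column 40 mm square; upright spindle over the ski's middle with a T-bar on top. Origin: on the bench under the spindle's axis.
- hub_2 (a point): Middle of T-bar 2, on the spindle's axis, 135 mm above the bench. The bar is level, round, 12 mm thick, 160 mm long (80 mm each side, 17 mm balls at the ends; hub 30 mm across). Tightens clockwise seen from above.
- bar_2 (a point): The end of T-bar 2 that is on the robot's side, 80 mm from hub_2, at the bar's mid height; moves with the bar.
- screw_2 (a joint): Angle of screw 2 (rad), grows as it is tightened; 0: bar along the arm. It does not tell slack from tight. One screw (not told which) is slack: it turns easily (0.12 N m) for 0.7 to 1.3 rad, then stops dead, home. The other is tight, at any angle, and holds up to 1.4 N m, then slips.
- handle_2 (a joint): Springy wind-up of T-bar 2 on its screw (rad): 0 at rest, positive when pushed clockwise, 8 N m per rad, returns when let go. 10 N at 65 mm from the spindle gives 0.08; under 0.05 is no real test, over 0.17 is forcing.
- ski: Dark wooden ski, 80 mm wide, its top 42 mm above the bench, lying left-right across the bench on a wooden batten, fixed. Origin: on the bench under its middle; y along its length.
- plane: Hand plane, 160 x 50 mm, 67 mm high, on the bench before the ski. Origin: centre of its sole. Leave alone.
- mallet: Carver's round wooden mallet standing on its head, 84 mm across, 220 mm high, beyond the ski. Origin: centre of its foot. Leave alone.
- gouge: Carving gouge lying lengthwise on the ski between the hold-downs, 215 mm long, 22 mm high. Origin: near its middle, on the ski. Leave alone.
- cork: Cork sanding block 65 x 110 x 42 mm, lying on the ski outside one hold-down. Origin: centre of its underside. Leave alone.
- rasp: Rasp with wooden handle, 270 mm long, 24 mm high, lying lengthwise on the ski outside the other hold-down. Origin: near its middle, on the ski. Leave alone.
- stonebox: Sharpening stone in its wooden box, 84 x 220 mm, 44 mm high, fixed on the bench near the robot on the side opposite the tray. Origin: centre of its underside.

How it is judged:
By the outcome, as a careful person would: the job done as asked, in the order asked, and still so for the second after the job is handed in, with the robot touching nothing.
It also fails if it takes over 72 s, if anything falls off the work surface, if the arm or the gripper's body presses on something with over 40 N, if the wrist force passes 120 N, or if a joint passes its speed limit or range.

## Working session

There is one attempt and no reset: what is moved stays moved. The work goes in short steps, Python scripts to look and compute and a tool call to move; the robot and the scene stay as the last step left them, time stands still between calls to the robot, and variables do not carry over. Pictures are saved under pics/ and viewed, at most 10 in all, crops included, and the job is handed in when it is done.

Besides the shell and the picture viewer there is one more tool, called after "Emit:" as name(argument=value, ...) on one line, values as JSON. play_rows: Moves the arm, as the interface text tells. Its arguments: {"type":"object","properties":{"plan":{"type":"array","items":{"type":"number"}},"squeeze":{"type":"number"}},"required":["plan"]}

```bash
mkdir -p pics; ls
python3 - <<'E'
from workcell import status, viewer, manip
import cv2
print(status.get_obs(), manip.tip_extent)
for n in ("scene","top"):
    im=viewer.camera(n); cv2.imwrite(f"pics/{n}0.png",im[:,:,::-1]); print(n,viewer.camera_model(n))
E
```

```text
pics
{'clock': 0.0, 'joint_pos': array([-1.18957567,  0.33288182, -0.06470978,  1.46097228,  0.02158992,
        1.34986884, -0.08851979]), 'joint_velocities': array([ 8.72361743e-04, -1.12553263e-03,  1.24029508e-03, -9.16478069e-04,
       -8.82481140e-05,  8.25521845e-04, -1.43314438e-04]), 'tau': array([-5.04532400e-04, -6.25450802e+01,  4.86546883e-02, -3.91612244e+01,
        1.61372276e-02,  9.95133334e-03,  7.16555263e-06]), 'position': array([0.24543846, 0.57439979, 0.24449493]), 'ee_rot': array([ 2.00536820e-01,  9.79685903e-01, -7.07878334e-04, -1.17656689e-04]), 'ft_force': array([ 0.09709048,  0.62846563, -0.49920175]), 'torque': array([-0.02782562,  0.03294821,  0.05338614]), 'grasp_force': 0.0, 'grip_width': 0.9948214351108339} 0.014
scene {'fx': 385.4668636929125, 'fy': 385.4668636929125, 'cx': 274.7555605578442, 'cy': 212.30097979972723, 'R': array([[ 0.72626544,  0.68732689, -0.01096609],
       [ 0.50456252, -0.54384562, -0.67055843],
       [-0.4668567 ,  0.48147033, -0.74177567]]), 't': array([-0.39889197, -0.20964961,  1.34764293])}
top {'fx': 397.88043665048633, 'fy': 397.88043665048633, 'cx': 286.9493773845468, 'cy': 211.86994383246702, 'R': array([[-0.01152037, -0.99956214,  0.02725462],
       [-0.98952787,  0.00747429, -0.14414827],
       [ 0.14388144, -0.02862985, -0.9891807 ]]), 't': array([-0.00726717,  0.55228491,  0.99869032])}
```

View pics/scene0.png

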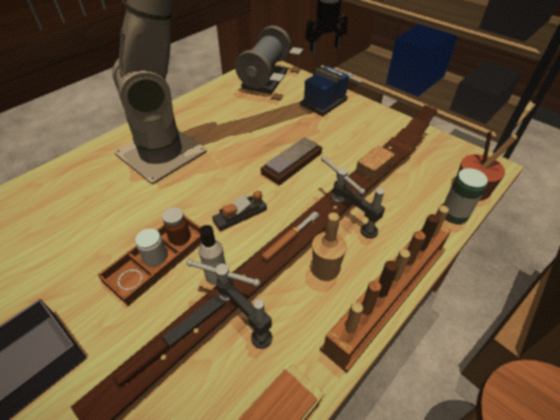

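View pics/top0.png

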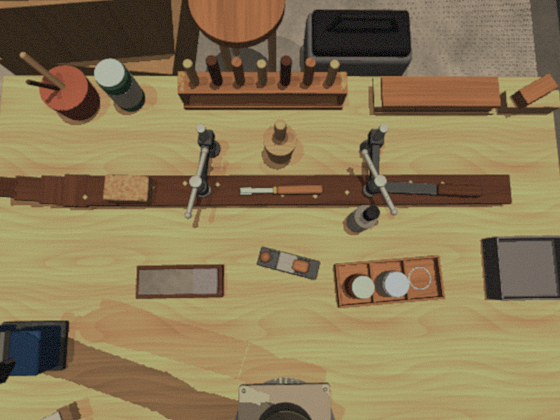

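The top view shows ahead as up. The bottle (cap near (370,213)) stands by the right clamp's robot-side bar end (393,211), and the tray is on the right with its free compartment at (419,278). I'll zoom in for accurate pixels.

Run:
```python
import cv2
im=cv2.imread("pics/top0.png")[115:315,175:450]
cv2.imwrite("pics/c1.png",cv2.resize(im,None,fx=2.9,fy=2.9,interpolation=cv2.INTER_CUBIC))
im=cv2.imread("pics/scene0.png")[150:350,100:375]
cv2.imwrite("pics/c2.png",cv2.resize(im,None,fx=2.9,fy=2.9,interpolation=cv2.INTER_CUBIC))
```

```text
(no output)
```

View pics/c1.png

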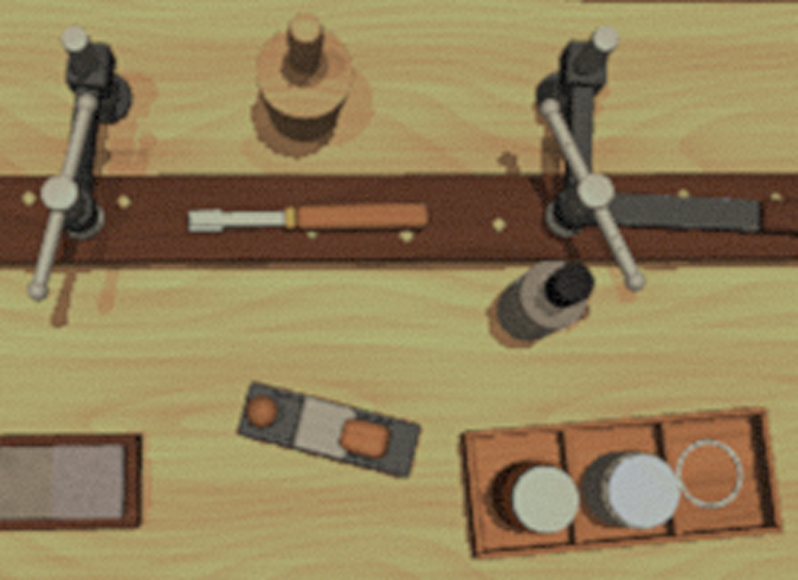

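View pics/c2.png

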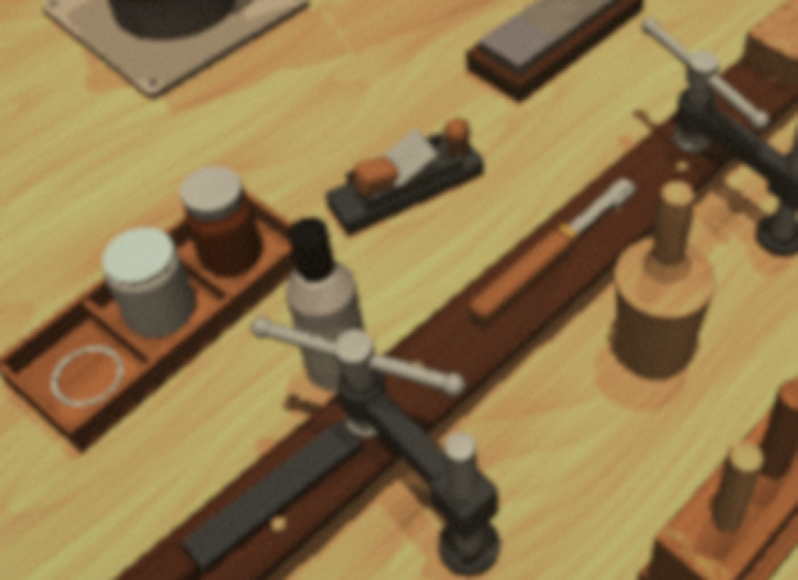

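```bash
cat > h.py <<'E'
import numpy as np
from workcell import status, viewer, manip
from scipy.spatial.transform import Rotation as Rn
def ray(n,p):
    m=viewer.camera_model(n); d=np.array([(p[0]-m["cx"])/m["fx"],(p[1]-m["cy"])/m["fy"],1.])
    return -m["R"].T@m["t"], m["R"].T@d
def at_z(n,p,z):
    o,d=ray(n,p); return o+d*(z-o[2])/d[2]
def top(c,z): return at_z("top",(174.67+c[0]/2.9,114.67+c[1]/2.9),z)
def scn(c,z): return at_z("scene",(99.67+c[0]/2.9,149.67+c[1]/2.9),z)
E
python3 - <<'E'
from h import *
np.set_printoptions(precision=4,suppress=True)
for n,c,z in [("cap",(574,280),.19),("hubL",(60,193),.142),("L near",(38,291),.135),("L far",(87,101),.135),("hubR",(596,190),.142),("R near",(637,282),.135),("R far",(550,107),.135),("ring",(711,474),.006),("tA",(460,432),.036),("tB",(766,408),.036),("tC",(782,528),.036),("tD",(475,557),.036),("tin",(643,490),.085),("jar",(545,499),.098)]: print(n,top(c,z))
print()
for n,c,z in [("cap",(311,228),.19),("hubR",(354,346),.142),("R near",(262,327),.135),("R far",(455,383),.135),("ring",(87,375),.006),("hubL",(704,63),.142),("L near",(651,27),.135),("L far",(761,119),.135)]: print(n,scn(c,z))
E
```

```text
cap [ 0.5304 -0.2005  0.19  ]
hubL [0.6122 0.2061 0.142 ]
L near [0.5327 0.2235 0.135 ]
L far [0.6919 0.1869 0.135 ]
hubR [ 0.6124 -0.2339  0.142 ]
R near [ 0.5364 -0.2662  0.135 ]
R far [ 0.6854 -0.2001  0.135 ]
ring [ 0.3766 -0.3648  0.006 ]
tA [ 0.4169 -0.1307  0.036 ]
tB [ 0.4352 -0.4074  0.036 ]
tC [ 0.3294 -0.4146  0.036 ]
tD [ 0.3081 -0.1408  0.036 ]
tin [ 0.3659 -0.2775  0.085 ]
jar [ 0.36   -0.1912  0.098 ]

cap [ 0.5278 -0.1961  0.19  ]
hubR [ 0.6062 -0.2279  0.142 ]
R near [ 0.5363 -0.2626  0.135 ]
R far [ 0.6822 -0.1956  0.135 ]
ring [ 0.3755 -0.3608  0.006 ]
hubL [0.6083 0.2106 0.142 ]
L near [0.5338 0.2247 0.135 ]
L far [0.688  0.1912 0.135 ]
```

```bash
cat >> h.py <<'E'
def rel(p,yaw=None,deg=True):
    """print shift/turn in tool axes to go to TCP p (tool down, tool y at world yaw deg)"""
    o=status.get_obs(); R=Rn.from_quat(o["ee_rot"]); d=R.as_matrix().T@(np.array(p)-o["position"])
    rv=np.zeros(3)
    if yaw is not None:
        y=np.array([np.cos(np.radians(yaw)),np.sin(np.radians(yaw)),0]);z=np.array([0,0,-1.])
        T=Rn.from_matrix(np.c_[np.cross(y,z),y,z]); rv=np.degrees((R.inv()*T).as_rotvec())
    print("turn",rv.round(2),"shift",d.round(4)); return d
E
python3 -c "
from h import *
rel((.529,-.198,.245),0)
print(top((305,25),.22))"
```

```text
turn [-6.000e-02  5.000e-02  6.687e+01] shift [-5.642e-01 -5.989e-01  4.000e-04]
[0.72529518 0.00618828 0.22      ]
```

Emit:
play_rows(plan=[0,0,10,-0.04,-0.042,0,1,0,0,20,-0.08,-0.085,0,1,0,0,30,-0.12,-0.127,0,1,0,0,40,-0.16,-0.17,0,1,0,0,50,-0.2,-0.212,0,1,0,0,60,-0.24,-0.255,0,1,0,0,66.9,-0.28,-0.297,0,1,0,0,66.9,-0.32,-0.34,0,1,0,0,66.9,-0.36,-0.382,0,1,0,0,66.9,-0.4,-0.425,0,1,0,0,66.9,-0.44,-0.467,0,1,0,0,66.9,-0.48,-0.51,0,1,0,0,66.9,-0.52,-0.552,0,1,0,0,66.9,-0.55,-0.584,0,1,0,0,66.9,-0.564,-0.599,0,1,0,0,66.9,-0.564,-0.599,0,1,0,0,66.9,-0.564,-0.599,0,1])

```text
clock: 2.22
position: [0.5287, -0.1966, 0.245]
ee_rot: [0.707, 0.707, 0.0, -0.0]
ft_force: [-0.8, 0.2, 0.0]
grip_width: 1.0
grasp_force: 0.0
```

Run:
```python
from h import *; import cv2
rel((.529,-.198,.163),0)
m=viewer.camera_model("wrist"); im=viewer.camera("wrist"); cv2.imwrite("pics/w1.png",im[:,:,::-1])
X=np.array([.529,-.198,.19]); c=m["R"]@X+m["t"]; print(m["fx"]*c[0]/c[2]+m["cx"],m["fy"]*c[1]/c[2]+m["cy"],c[2]); print(m)
```

```text
turn [-0.04 -0.04  0.01] shift [-0.0015  0.0004  0.082 ]
281.24003922367723 244.74975336500694 0.20177695358531134
{'fx': 293.12971277067743, 'fy': 293.12971277067743, 'cx': 280.32492460440056, 'cy': 213.82638484983144, 'R': array([[ 9.99999330e-01, -1.42915970e-04, -1.14885922e-03],
       [ 2.36761767e-04, -9.46131968e-01,  3.23781165e-01],
       [-1.13324593e-03, -3.23781220e-01, -9.46131300e-01]]), 't': array([-0.52817974, -0.22769158,  0.31803271])}
```

View pics/w1.png

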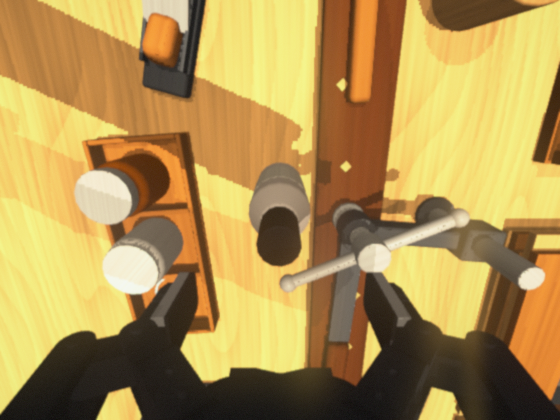

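The wrist view shows the cap top at about (279,243), matching the estimate within 2 mm. The right finger is clear of the hub at (373,258).

Emit:
play_rows(plan=[0,0,0,0,0,0.03,1,0,0,0,0,0,0.06,1,0,0,0,0,0,0.082,1,0,0,0,0,0,0.082,1,0,0,0,0,0,0.082,0,0,0,0,0,0,0.082,0,0,0,0,0,0,0.082,0,0,0,0,0,0,0.082,0,0,0,0,0,0,0.082,0,0,0,0,0,0,0.082,0], squeeze=50)

```text
clock: 3.52
position: [0.529, -0.1979, 0.1641]
ee_rot: [0.707, 0.707, 0.0, 0.0]
ft_force: [-1.7, 0.3, 5.5]
grip_width: 0.362
grasp_force: 49.1
```

Emit:
play_rows(plan=[0,0,0,0,0,-0.02,0,0,0,0,0,0,-0.06,0,0,0,0,0,0,-0.11,0,0,0,0,0,0,-0.15,0,0,0,0,-0.015,-0.014,-0.16,0,0,0,0,-0.045,-0.042,-0.16,0,0,0,0,-0.08,-0.074,-0.16,0,0,0,0,-0.115,-0.107,-0.16,0,0,0,0,-0.145,-0.135,-0.16,0,0,0,0,-0.162,-0.15,-0.16,0,0,0,0,-0.165,-0.153,-0.15,0,0,0,0,-0.165,-0.153,-0.12,0,0,0,0,-0.165,-0.153,-0.08,0,0,0,0,-0.165,-0.153,-0.06,0,0,0,0,-0.165,-0.153,-0.06,0,0,0,0,-0.165,-0.153,-0.06,0])

```text
clock: 5.52
position: [0.376, -0.3625, 0.2237]
ee_rot: [0.707, 0.707, 0.0, 0.0]
ft_force: [0.2, -0.8, -3.0]
grip_width: 0.366
grasp_force: 50.5
```

Run:
```python
from h import *; import cv2
o=status.get_obs(); print(o["position"],o["ft_force"],o["grasp_force"])
a=viewer.camera("scene")[170:310,80:260]; b=viewer.camera("wrist")
a=cv2.resize(a,(540,420),interpolation=cv2.INTER_CUBIC)
w=cv2.resize(b[100:420,:],None,fx=.45,fy=.45)
out=np.zeros((420,795,3),np.uint8); out[:,:540]=a; out[:144,541:541+252]=w
cv2.imwrite("pics/p1.png",out[:,:,::-1])
for p in ((.376,-.363,.006),(o["position"][0],o["position"][1],.0665)):
  m=viewer.camera_model("scene"); c=m["R"]@np.array(p)+m["t"]; u=m["fx"]*c[0]/c[2]+m["cx"];v=m["fy"]*c[1]/c[2]+m["cy"]; print((u-80)*3,(v-170)*3)
```

```text
[ 0.37599912 -0.36250586  0.22365025] [ 0.17624167 -0.76698925 -2.97052078] 50.51849663257599
147.0624457436637 328.92879579536924
126.08507921132525 288.6365266332501
```

View pics/p1.png

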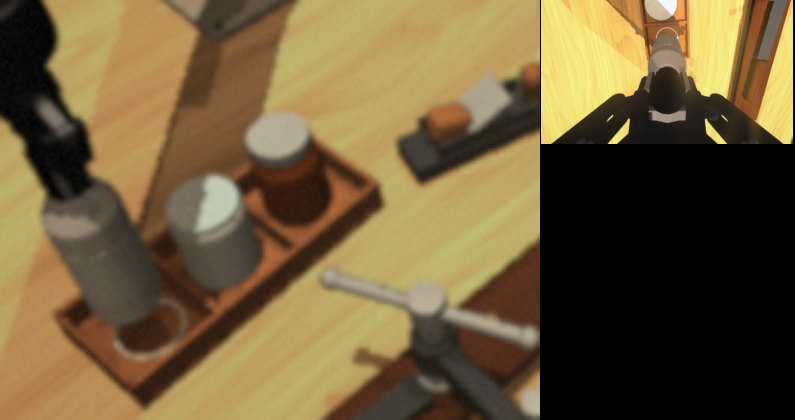

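The bottle hangs straight over the ring, with its foot about (130,295) on the left panel against a predicted (126,289). I'll lower it and release.

Emit:
play_rows(plan=[0,0,0,0,0,0.02,0,0,0,0,0,0,0.04,0,0,0,0,0,0,0.049,0,0,0,0,0,0,0.052,0,0,0,0,0,0,0.053,0,0,0,0,0,0,0.053,0])

```text
clock: 6.38
position: [0.376, -0.3628, 0.1708]
ee_rot: [0.707, 0.707, 0.0, 0.0]
ft_force: [0.5, 0.3, -3.7]
grip_width: 0.36
grasp_force: 50.5
```

Emit:
play_rows(plan=[0,0,0,0,0,0.001,0,0,0,0,0,0,0.0015,0,0,0,0,0,0,0.0015,0])

```text
clock: 6.75
position: [0.3761, -0.3633, 0.17]
ee_rot: [0.707, 0.707, 0.0, 0.001]
ft_force: [-2.7, 1.2, 9.3]
grip_width: 0.364
grasp_force: 52.0
```

Contact at 9 N on the floor, so I'll release and retreat.

Emit:
play_rows(plan=[0,0,0,0,0,0,0.6,0,0,0,0,0,0,0.8,0,0,0,0,0,0,1,0,0,0,0,0,0,1,0,0,0,0,0,-0.02,1,0,0,0,0,0,-0.07,1,0,0,0,0,0,-0.11,1,0,0,0,0,0,-0.11,0,0,0,0,0,0,-0.11,0])

```text
clock: 7.88
position: [0.3756, -0.3623, 0.2781]
ee_rot: [0.707, 0.707, 0.0, -0.0]
ft_force: [0.2, 2.1, 0.1]
grip_width: 0.605
grasp_force: 0.0
```

```bash
cat >> h.py <<'E'
HUB={"R":np.array([.610,-.231]),"L":np.array([.610,.208])}
def pose(k,phi,gap,r=.056,z=.137,bias=5):
    a=np.radians(phi); u=np.array([np.cos(a),np.sin(a)]); t=np.array([np.sin(a),-np.cos(a)])
    p=HUB[k]+r*u-(.018+gap)*t
    return (*p,z),phi-180-bias
E
python3 - <<'E'
from h import *; import cv2
w=viewer.camera("scene")[170:310,80:260]; cv2.imwrite("pics/p2.png",cv2.resize(w,(540,420),interpolation=cv2.INTER_CUBIC)[:,:,::-1])
p,y=pose("R",204,.02); print(p,y); rel((*p[:2],.28),y)
E
```

```text
(np.float64(0.5742974468088948), np.float64(-0.28849197940266363), 0.137) 19
turn [ -0.06  -0.06 -19.03] shift [ 0.0738  0.1988 -0.0024]
```

View pics/p2.png

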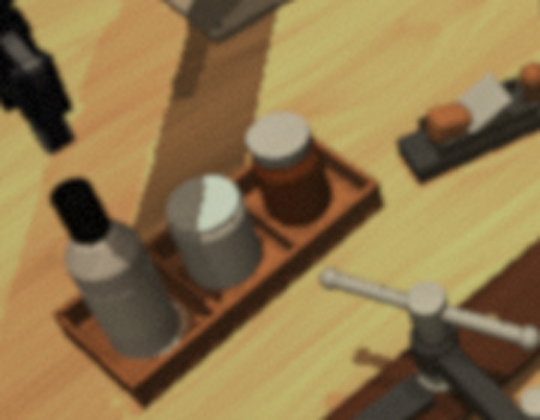

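The bottle stands upright in the free compartment. I'll move to the right handle, starting on its −y side.

Emit:
play_rows(plan=[0,0,-6,0.018,0.05,0,0,0,0,-12,0.037,0.1,0,0,0,0,-19,0.055,0.15,0,0,0,0,-19,0.074,0.199,0,0,0,0,-19,0.074,0.199,0.04,0,0,0,-19,0.074,0.199,0.09,0,0,0,-19,0.074,0.199,0.13,0,0,0,-19,0.074,0.199,0.141,0,0,0,-19,0.074,0.199,0.141,0,0,0,-19,0.074,0.199,0.141,0])

```text
clock: 9.18
position: [0.5755, -0.2893, 0.1395]
ee_rot: [0.581, 0.814, 0.0, 0.001]
ft_force: [0.0, 0.6, -0.3]
grip_width: -0.002
grasp_force: 0.0
```

Run:
```python
from h import *; import cv2
o=status.get_obs(); print(o["ft_force"],o["torque"])
p,y=pose("R",204,0); rel(p,y)
b=viewer.camera("wrist"); cv2.imwrite("pics/w2.png",b[:,:,::-1])
```

```text
[ 0.0378219   0.60747543 -0.31021274] [-0.02934469 -0.00031471 -0.00604488]
turn [ 0.1   0.08 -0.04] shift [ 0.0211 -0.0027  0.0024]
```

View pics/w2.png

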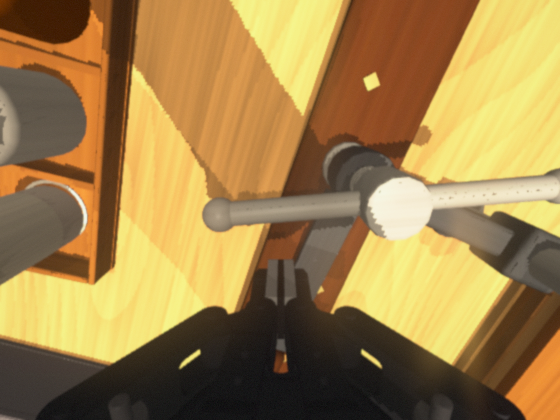

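The wrist view shows shut fingers (tips at (281,265)) about 12 mm wide. The bar runs from its ball (218,213) to the hub (398,207). I'll approach near r = 64 mm and feel for contact.

Emit:
play_rows(plan=[0,0,5,0,-0.011,0.002,0,0,0,5,0.01,-0.011,0.002,0,0,0,5,0.016,-0.011,0.002,0,0,0,5,0.019,-0.011,0.002,0,0,0,5,0.021,-0.011,0.002,0,0,0,5,0.022,-0.011,0.002,0,0,0,5,0.022,-0.011,0.002,0])

```text
clock: 10.1
position: [0.5575, -0.2716, 0.1359]
ee_rot: [0.616, 0.788, 0.0, 0.0]
ft_force: [2.0, -0.6, 1.1]
grip_width: -0.001
grasp_force: 0.6
```

Emit:
play_rows(plan=[0,0,0,0.001,0,0,0,0,0,0,0.002,0,0,0,0,0,0,0.003,0,0,0,0,0,0,0.003,0,0,0])

```text
clock: 10.6
position: [0.5563, -0.2687, 0.1358]
ee_rot: [0.616, 0.788, -0.0, -0.0]
ft_force: [-0.2, -3.1, 1.2]
grip_width: -0.002
grasp_force: 0.9
```

```bash
cat >> h.py <<'E'
def info(k):
    """force along push direction, pose in hub frame"""
    o=status.get_obs(); R=Rn.from_quat(o["ee_rot"]).as_matrix(); f=[]
    for i in range(1): f.append(o["ft_force"])
    d=o["position"][:2]-HUB[k]; print("push N",(-np.array(f)@R[:,0]).round(2),"f",o["ft_force"].round(2),"r",np.hypot(*d).round(4),"ang",np.degrees(np.arctan2(d[1],d[0])).round(2)%360,"tool phi",(np.degrees(np.arctan2(R[1,1],R[0,1]))+180).round(2),"t",o["clock"])
def arc(k,steps):
    """shifts in tool axes for turning cw about the hub by steps (deg)"""
    o=status.get_obs(); R=Rn.from_quat(o["ee_rot"]).as_matrix(); c=np.r_[HUB[k],o["position"][2]]; v=o["position"]-c
    for s in steps: print(s,(R.T@(Rn.from_euler("z",-s,degrees=True).apply(v)-v)).round(4)[:2])
E
python3 -c "
from h import *
info('R'); arc('R',[3,6,9,12,15,18,21,24,27,30,33])"
```

```text
push N [2.93] f [-0.21 -3.08  1.2 ] r 0.0656 ang 215.04 tool phi 193.95 t 10.6
3 [ 0.0032 -0.0012]
6 [ 0.0065 -0.0021]
9 [ 0.0099 -0.0029]
12 [ 0.0132 -0.0036]
15 [ 0.0167 -0.004 ]
18 [ 0.0201 -0.0043]
21 [ 0.0235 -0.0044]
24 [ 0.0269 -0.0043]
27 [ 0.0304 -0.004 ]
30 [ 0.0338 -0.0036]
33 [ 0.0372 -0.003 ]
```

Emit:
play_rows(plan=[0,0,1,0.001,-0.0004,0,0,0,0,2,0.002,-0.0008,0,0,0,0,2,0.002,-0.0008,0,0])

```text
clock: 10.98
position: [0.5551, -0.2667, 0.1357]
ee_rot: [0.63, 0.777, -0.0, -0.0]
ft_force: [-0.4, -2.1, 0.5]
grip_width: 0.001
grasp_force: 0.9
```

```bash
python3 -c "
from h import *
info('R'); arc('R',[3,6,9,12,15,18,21,24,27,30,33])"
```

```text
push N [1.99] f [-0.45 -2.13  0.52] r 0.0655 ang 213.05 tool phi 191.94 t 10.975
3 [ 0.0032 -0.0012]
6 [ 0.0065 -0.0021]
9 [ 0.0098 -0.0029]
12 [ 0.0132 -0.0036]
15 [ 0.0166 -0.004 ]
18 [ 0.02   -0.0043]
21 [ 0.0235 -0.0044]
24 [ 0.0269 -0.0043]
27 [ 0.0303 -0.004 ]
30 [ 0.0337 -0.0036]
33 [ 0.0371 -0.003 ]
```

Force stays at about 2 N while the bar moves, so the right screw is the slack one. I'll turn it through the surely free part.

Emit:
play_rows(plan=[0,0,2,0.0032,-0.0012,0,0,0,0,5,0.0065,-0.0021,0,0,0,0,7,0.0098,-0.0029,0,0,0,0,9,0.0132,-0.0036,0,0,0,0,12,0.0166,-0.004,0,0,0,0,14,0.02,-0.0043,0,0,0,0,16,0.0235,-0.0044,0,0,0,0,19,0.0269,-0.0043,0,0,0,0,21,0.0303,-0.004,0,0,0,0,23,0.0337,-0.0036,0,0,0,0,26,0.0371,-0.003,0,0,0,0,26,0.0371,-0.003,0,0])

```text
clock: 12.48
position: [0.5446, -0.2308, 0.1358]
ee_rot: [0.788, 0.616, -0.0, -0.0]
ft_force: [0.2, -1.7, 1.4]
grip_width: 0.004
grasp_force: 0.6
```

```bash
python3 -c "
from h import *
info('R'); arc('R',[1,2,3,4,5])"
```

```text
push N [1.58] f [ 0.18 -1.68  1.39] r 0.0654 ang 179.79 tool phi 165.98 t 12.475
1 [ 0.0011 -0.0003]
2 [ 0.0022 -0.0005]
3 [ 0.0033 -0.0007]
4 [ 0.0045 -0.0009]
5 [ 0.0056 -0.0011]
```

Emit:
play_rows(plan=[0,0,2,0.0022,-0.0005,0,0,0,0,4,0.0045,-0.0009,0,0,0,0,5,0.0056,-0.0011,0,0,0,0,5,0.0056,-0.0011,0,0])

```text
clock: 12.98
position: [0.5448, -0.2253, 0.1357]
ee_rot: [0.814, 0.58, -0.0, -0.0]
ft_force: [-0.4, -1.4, 0.6]
grip_width: 0.001
grasp_force: 0.9
```

Emit:
play_rows(plan=[0,0,2,0.0022,-0.0005,0,0,0,0,4,0.0045,-0.0009,0,0,0,0,4,0.0045,-0.0009,0,0])

```text
clock: 13.35
position: [0.5456, -0.2205, 0.1357]
ee_rot: [0.834, 0.552, -0.0, -0.0]
ft_force: [-1.3, -2.1, 0.7]
grip_width: -0.001
grasp_force: 0.9
```

Emit:
play_rows(plan=[0,0,2,0.0022,-0.0005,0,0,0,0,4,0.0045,-0.0009,0,0,0,0,4,0.0045,-0.0009,0,0])

```text
clock: 13.72
position: [0.5465, -0.216, 0.1357]
ee_rot: [0.853, 0.522, -0.0, -0.0]
ft_force: [-1.6, -0.6, 1.1]
grip_width: -0.001
grasp_force: 0.9
```

```bash
python3 -c "
from h import *
info('R'); arc('R',[1,2,3,4,5])"
```

```text
push N [1.27] f [-1.56 -0.63  1.14] r 0.0652 ang 166.73 tool phi 152.95 t 13.725
1 [ 0.0011 -0.0003]
2 [ 0.0022 -0.0005]
3 [ 0.0033 -0.0007]
4 [ 0.0045 -0.0009]
5 [ 0.0056 -0.0011]
```

Emit:
play_rows(plan=[0,0,2,0.0022,-0.0005,0,0,0,0,4,0.0045,-0.0009,0,0,0,0,4,0.0045,-0.0009,0,0])

```text
clock: 14.1
position: [0.5475, -0.212, 0.1357]
ee_rot: [0.871, 0.492, -0.0, -0.0]
ft_force: [-3.8, -3.1, 0.7]
grip_width: 0.001
grasp_force: 1.8
```

Emit:
play_rows(plan=[0,0,2,0.0022,-0.0005,0,0,0,0,3,0.0033,-0.0007,0,0,0,0,3,0.0033,-0.0007,0,0])

```text
clock: 14.48
position: [0.548, -0.2099, 0.1357]
ee_rot: [0.884, 0.468, -0.001, 0.0]
ft_force: [-6.2, -5.6, 1.3]
grip_width: -0.0
grasp_force: 3.7
```

The screw is home and resisting at about 8 N. I'll bring it to about 10.5 N and hold.

Emit:
play_rows(plan=[0,0,1,0.0011,-0.0003,0,0,0,0,1.5,0.0019,-0.0004,0,0,0,0,1.5,0.0019,-0.0004,0,0,0,0,1.5,0.0019,-0.0004,0,0,0,0,1.5,0.0019,-0.0004,0,0])

```text
clock: 15.1
position: [0.5483, -0.2087, 0.1357]
ee_rot: [0.89, 0.456, -0.001, 0.0]
ft_force: [-6.5, -7.2, 1.9]
grip_width: -0.005
grasp_force: 4.8
```

```bash
python3 -c "
from h import *
info('R')"
```

```text
push N [9.66] f [-6.5  -7.21  1.95] r 0.0656 ang 160.15 tool phi 144.3 t 15.1
```

Emit:
play_rows(plan=[0,0,0.5,0.0009,-0.0002,0,0,0,0,0.5,0.0009,-0.0002,0,0,0,0,0.5,0.0009,-0.0002,0,0,0,0,0.5,0.0009,-0.0002,0,0,0,0,0.5,0.0009,-0.0002,0,0,0,0,0.5,0.0009,-0.0002,0,0,0,0,0.5,0.0009,-0.0002,0,0,0,0,0.5,0.0009,-0.0002,0,0,0,0,0.5,0.0009,-0.0002,0,0])

```text
clock: 16.23
position: [0.5485, -0.2082, 0.1357]
ee_rot: [0.892, 0.452, -0.001, 0.001]
ft_force: [-7.3, -7.8, 1.2]
grip_width: 0.002
grasp_force: 5.3
```

```bash
python3 -c "
from h import *
info('R')"
```

```text
push N [10.62] f [-7.3  -7.81  1.2 ] r 0.0656 ang 159.67 tool phi 143.78 t 16.225
```

Emit:
play_rows(plan=[0,0,0,-0.006,0,0,0,0,0,0,-0.02,0,0,0,0,0,0,-0.03,0,0,0,0,0,0,-0.03,0,-0.05,0,0,0,0,-0.03,0,-0.1,0,0,0,0,-0.03,0,-0.14,0,0,0,0,-0.03,0,-0.14,0])

```text
clock: 17.1
position: [0.5332, -0.2313, 0.2786]
ee_rot: [0.891, 0.454, 0.002, 0.001]
ft_force: [0.2, -0.7, -0.5]
grip_width: -0.001
grasp_force: 0.0
```

```bash
python3 -c "
from h import *
p,y=pose('L',167.4,.02,r=.064); print(p,y); rel((*p[:2],.275),y); info('R')"
```

```text
(np.float64(0.5392518840628516), np.float64(0.1848763304957063), 0.137) -17.599999999999994
turn [  0.27  -0.11 -18.44] shift [ 0.34   -0.24    0.0035]
push N [0.44] f [ 0.18 -0.67 -0.54] r 0.0768 ang 180.21 tool phi 143.95 t 17.1
```

Emit:
play_rows(plan=[0,0,-3,0.04,-0.028,0,0,0,0,-6,0.085,-0.06,0,0,0,0,-9,0.13,-0.092,0,0,0,0,-12,0.175,-0.124,0,0,0,0,-15,0.22,-0.155,0,0,0,0,-18.4,0.265,-0.187,0,0,0,0,-18.4,0.305,-0.215,0,0,0,0,-18.4,0.332,-0.234,0,0,0,0,-18.4,0.34,-0.24,0.003,0,0,0,-18.4,0.34,-0.24,0.003,0,0,0,-18.4,0.34,-0.24,0.003,0])

```text
clock: 18.48
position: [0.5384, 0.1838, 0.2728]
ee_rot: [0.808, 0.589, -0.0, -0.0]
ft_force: [-0.2, 0.4, -0.7]
grip_width: -0.0
grasp_force: 0.0
```

Run:
```python
from h import *; import cv2
info('L'); p,y=pose('L',167.4,.02,r=.064); rel(p,y)
b=viewer.camera("wrist"); cv2.imwrite("pics/w3.png",b[:,:,::-1])
m=viewer.camera_model("wrist")
for z,X in (("near",(.533,.224,.135)),("hub",(.61,.208,.142)),("tcp tip",(*p[:2],.135))):
    c=m["R"]@np.array(X)+m["t"]; print(z,m["fx"]*c[0]/c[2]+m["cx"],m["fy"]*c[1]/c[2]+m["cy"])
```

```text
push N [-0.32] f [-0.2   0.4  -0.68] r 0.0756 ang 198.7 tool phi 162.22 t 18.475
turn [-0.    0.01 -0.18] shift [0.0013 0.0005 0.1358]
near 261.73199445281296 168.31459023115767
hub 349.71912044888745 160.36055066913903
tcp tip 281.2874079463836 205.26100749716227
```

View pics/w3.png

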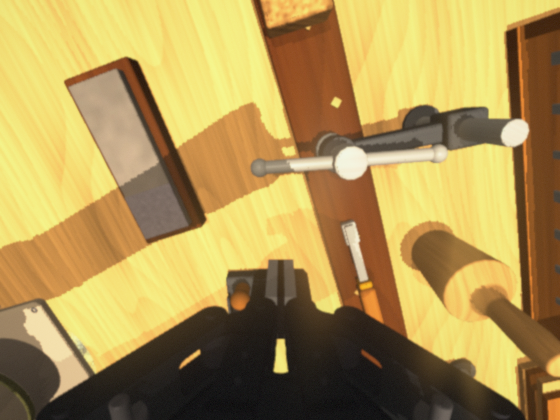

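The left handle (ball (260,168), hub (350,160)) sits where predicted, so I'll descend and approach.

Emit:
play_rows(plan=[0,0,0,0,0,0.05,0,0,0,0,0,0,0.1,0,0,0,0,0,0,0.13,0,0,0,0,0,0,0.136,0,0,0,0,0.01,0,0.136,0,0,0,0,0.016,0,0.136,0,0,0,0,0.018,0,0.136,0,0,0,0,0.019,0,0.136,0,0,0,0,0.019,0,0.136,0,0,0,0,0.019,0,0.136,0])

```text
clock: 19.77
position: [0.544, 0.2037, 0.1369]
ee_rot: [0.807, 0.59, 0.0, -0.0]
ft_force: [1.6, 0.3, 0.9]
grip_width: 0.001
grasp_force: 0.0
```

```bash
python3 -c "
from h import *
info('L')"
```

```text
push N [-0.76] f [1.61 0.28 0.85] r 0.0662 ang 183.73 tool phi 162.35 t 19.775
```

Emit:
play_rows(plan=[0,0,0,0.001,0,0,0,0,0,0,0.002,0,0,0,0,0,0,0.003,0,0,0,0,0,0,0.003,0,0,0])

```text
clock: 20.27
position: [0.5447, 0.2063, 0.1367]
ee_rot: [0.807, 0.59, -0.0, 0.0]
ft_force: [-2.4, -3.4, 2.0]
grip_width: -0.001
grasp_force: 1.9
```

Emit:
play_rows(plan=[0,0,0,0.001,0,0,0,0,0,0,0.002,0,0,0,0,0,0,0.002,0,0,0])

```text
clock: 20.65
position: [0.545, 0.2077, 0.1366]
ee_rot: [0.807, 0.59, -0.001, -0.0]
ft_force: [-5.4, -5.7, 3.6]
grip_width: 0.002
grasp_force: 3.3
```

Emit:
play_rows(plan=[0,0,1,0.001,-0.0005,0,0,0,0,2,0.002,-0.001,0,0,0,0,2,0.002,-0.001,0,0,0,0,2,0.002,-0.001,0,0])

```text
clock: 21.15
position: [0.5448, 0.2091, 0.1367]
ee_rot: [0.818, 0.576, -0.001, 0.0]
ft_force: [-4.9, -7.4, 4.7]
grip_width: 0.002
grasp_force: 4.4
```

```bash
python3 -c "
from h import *
info('L'); print(status.get_obs()['torque'])"
```

```text
push N [8.58] f [-4.86 -7.36  4.72] r 0.0652 ang 179.01 tool phi 160.29 t 21.15
[-1.55182871  1.05952901  0.06065034]
```

It resists like a spring and holds at about 8 N. I'll bring it to about 10 N and hold for over a second.

Emit:
play_rows(plan=[0,0,0.5,0.001,-0.0003,0,0,0,0,1,0.002,-0.0006,0,0,0,0,1,0.0022,-0.0006,0,0,0,0,1,0.0022,-0.0006,0,0,0,0,1,0.0022,-0.0006,0,0])

```text
clock: 21.78
position: [0.5449, 0.2106, 0.1366]
ee_rot: [0.823, 0.568, -0.001, 0.001]
ft_force: [-5.7, -10.0, 5.3]
grip_width: -0.0
grasp_force: 5.8
```

Emit:
play_rows(plan=[0,0,0,0,0,0,0,0,0,0,0,0,0,0,0,0,0,0,0,0,0,0,0,0,0,0,0,0,0,0,0,0,0,0,0,0,0,0,0,0,0,0,0,0,0,0,0,0,0,0,0,0,0,0,0,0,0,0,0,0,0,0,0])

```text
clock: 22.9
position: [0.5449, 0.2106, 0.1366]
ee_rot: [0.823, 0.568, -0.001, 0.001]
ft_force: [-5.9, -9.8, 5.8]
grip_width: -0.002
grasp_force: 5.8
```

```bash
python3 -c "
from h import *
info('L')"
```

```text
push N [11.29] f [-5.93 -9.8   5.81] r 0.0651 ang 177.74 tool phi 159.24 t 22.9
```

It held steadily at about 11 N for over a second with no creep. I'll retreat and check everything.

Emit:
play_rows(plan=[0,0,0,-0.006,0,0,0,0,0,0,-0.02,0,0,0,0,0,0,-0.03,0,0,0,0,0,0,-0.03,0,-0.05,0,0,0,0,-0.03,-0.03,-0.1,0,0,0,0,-0.03,-0.08,-0.15,0,0,0,0,-0.03,-0.12,-0.17,0,0,0,0,-0.03,-0.13,-0.17,0])

```text
clock: 23.9
position: [0.4116, 0.2327, 0.3087]
ee_rot: [0.821, 0.571, 0.002, -0.002]
ft_force: [0.4, 0.5, 0.3]
grip_width: -0.003
grasp_force: 0.0
```

Run:
```python
import cv2
from h import *
im=viewer.camera("top")[115:315,175:450,::-1]
cv2.imwrite("pics/c3.png",cv2.resize(im,None,fx=2.9,fy=2.9,interpolation=cv2.INTER_CUBIC))
m=viewer.camera_model("top")
for X in ((.376,-.3629,.196),(.376,-.3629,.006)):
    c=m["R"]@np.array(X)+m["t"]; print((m["fx"]*c[0]/c[2]+m["cx"]-174.67)*2.9,(m["fy"]*c[1]/c[2]+m["cy"]-114.67)*2.9)
```

```text
798.7844647783318 479.99395054700295
709.0176059909963 474.6664269163952
```

View pics/c3.png

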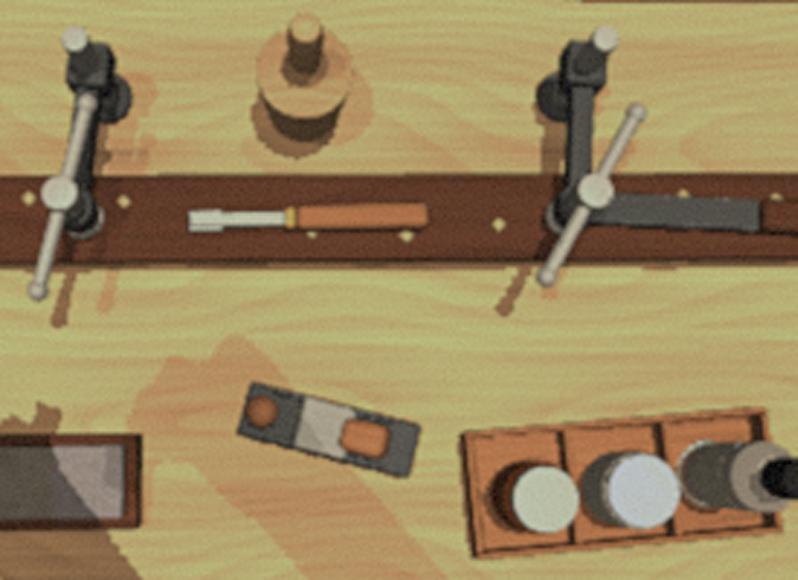

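The left bar is unchanged at (38,291)–(87,101), and the right bar is home at (546,278)–(637,112). The bottle stands on the ring to within a few mm, and nothing else has moved.

```bash
python3 -c "
from workcell import manip
print(manip.hand_in())"
```

```text
the job is handed in; nothing more can be done
None
```

The job is handed in: the bottle stands upright in the free compartment within a few mm of the ring, the slack right-hand screw is home and was pushed to about 10.6 N, and the left one held about 11 N for over a second without moving.

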